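Fit the straight blade in the mandoline and hang up its guard

TASK

Get the mandoline ready: first hang its hand guard by the loop handle on the hook stand and let go of it. Then slide the lock bar fully open (uphill) and lay the insert with the plain straight blade (not the toothed one) flat in the pocket of the sloping bed, with its notch over the locating pin, and let go of it. Finally slide the lock bar fully down again over the insert's edge. Leave the toothed insert and the other things on the worktop where they are.

Things in the scene. Friction and masses are not known exactly. Their poses are not given: they have to be found in the camera images.
- mandoline: the mandoline slicer's stand, fixed to the worktop: a steel-wire rear leg and a rubber front foot carrying a white bed 290 mm long and 130 mm wide that slopes at 28 degrees. Origin on the worktop, straight under the middle of the bed's pocket; x points level in the uphill direction (the low end is at -x), y across the bed, z up
- bed: the sloping bed. Origin mid pocket floor, 85 mm above the worktop; x uphill along the slope, y across, z square to it. The pocket is a recess 5 mm deep from x = -42 mm (step up to the steel ramp) to +48 mm (step up to the white upper part), open at both sides (floor y = -65 to +65 mm). A seated insert has its origin within a few mm of this one and its axes parallel, notch downhill
- pin (a point): foot of the single upright steel locating pin on the pocket floor (x = -31, y = 0, z = 0 mm in the bed frame); the pin is 6 mm thick and 10 mm high with a tapered tip, square to the bed
- lock (a joint): the lock bar: steel, 24 (x) by 80 (y) by 5 mm, sliding along the slope 6.5 mm above the pocket floor, with an upright tab. 0 = fully open (uphill), 0.026 m = fully locked (slid 26 mm downhill, front edge 10 mm over a seated insert's uphill edge). It starts more than half closed, blocking the pocket. Slides stiffly (about 2 N), stays where left
- lock_tab (a point): centre of the top of the lock bar's upright tab, which is 20 mm long (bed x), 12 mm thick (bed y) and 24 mm high; its top is 35.5 mm above the pocket floor (its foot, the bar's top, 11.5 mm). With the bar open it lies at x = +68, y = 0 mm in the bed frame and it moves with the bar, downhill (-x)
- straight_insert: flat white plate 80 (x) by 92 (y) by 5 mm with one plain straight steel blade strip, 70 g, loose, flat on the worktop. Origin at the centre of its underside, z up. Open notch 10 mm wide, 18 mm deep in the middle of its -x edge (x = -40 to -22 mm). Upright grip rib at the +y side, centred at x = 0, y = +38 mm: 34 mm long (x), 10 mm thick (y), 24 mm high, top 29 mm above the underside
- rib_top (a point): centre of the top of the straight insert's grip rib (x = 0, y = +38, z = 29 mm in the insert's frame)
- notch (a point): the point in the straight insert's notch that belongs on the pin (x = -31, y = 0, z = 0 mm in the insert's frame)
- toothed_insert: the julienne insert, to be left alone: the same plate and rib, but with a comb of nine upright steel teeth 9 mm high. Same frame as the straight insert
- guard: round white flange 84 mm wide, 10 mm high, tapering up to a stem 28 mm thick (z = 28 to 88 mm), 160 g, loose, standing. Once hung it swings for a while. Origin at the centre of its underside, z up the stem. A loop handle of 8 mm steel bar on the +y side in its y-z plane: bottom bar at z = 6, outer bar at y = 86, top bar at z = 62 mm back to the stem. Opening: y = 45 to 82, z = 10 to 58 mm
- guard_loop (a point): middle of the loop handle's top bar (x = 0, y = +65, z = 62 mm in the guard's frame, on the bar's centre line)
- hook_stand: the hook stand, fixed: a round steel foot 110 mm across, a post 14 mm thick, and at its top one level hook of 8 mm round bar pointing to the stand's -x, 104 mm long, its top 190 mm above the worktop, its last few mm turned up to a tip at 202 mm. Nothing is above or beside the hook. Origin under the post, z up
- hook_seat (a point): point on the top line of the hook, 62 mm out from the post (x = -62, y = 0, z = 190 mm in the stand's frame), where the handle may hang
- salt: glass salt shaker with a steel cap, 34 mm across, 60 mm high, bystander; origin under its centre
- pepper_mill: dark wooden pepper mill, 54 mm across, 145 mm high, bystander; origin under its centre
- mug: white mug, 76 mm across, 90 mm high, bystander; origin under its centre
- spoon: steel spoon lying on the worktop, bystander; origin near its middle
- spatula: black spatula lying on the worktop, bystander; origin near its middle
- bowl: small white bowl, 110 mm across, 50 mm high, bystander; origin under its centre
- remote: black remote control 35 by 75 by 14 mm on a cork coaster, bystander; origin under its centre
There are look-alikes about, which are no part of the job. Leave any pink, red or turquoise look-alike of the guard alone.

How it is judged:
By the outcome, as a careful person would: the job done as asked, in the order asked, and still so for the second after the job is handed in, with the robot touching nothing.
It also fails if it takes over 61 s, if anything falls off the work surface, if the arm or the gripper's body presses on something with over 40 N, if the wrist force passes 120 N, or if a joint passes its speed limit or range.

ROBOT

A 6-joint arm with a two-finger parallel gripper is mounted at the origin on the work surface. World frame = base frame: x ahead of the robot, y to its left, z up, the work surface at z = 0. Lengths are in m, angles in degrees, forces in N, time in s.
With the tool pointing down it reaches from about 0.275 to 0.75 m from the base axis. Payload 10.2 kg.
Tool frame: the origin (TCP) lies at the very end of the fingers, on their centre line; the grasp point (between the pads) lies 19 mm behind it; z points along the fingers, y is the line along which they close (so a half turn about z gives the same grasp; the last joint's range is limited). The gripper opens to 88 mm and grips with 3 to 60 N. Pads are 18 mm wide; open, the fingers measure 123 mm over their backs; the gripper's body (75 mm by 187 mm) begins 45 mm behind the grasp point.
Start: joints at [-87.571, 17.928, 85.812, -0, 76.261, -12.8], TCP at [0.138, -0.507, 0.239] pointing down, gripper open.
Joint ranges: [-168.41, 168.41], [-55.51, 124.54], [10.69, 146.95], [-70.63, 250.63], [1, 178], [-165.06, 165.06]. Speed limits (degrees/s): [136.94, 136.94, 172.46, 180, 180, 180].

INTERFACE

Orientations are given as [roll, pitch, yaw] about the fixed x, y, z axes, in that order (R = Rz(yaw) Ry(pitch) Rx(roll)).
In Python, from rig import r, vision, workorder gives the robot as it stands.
- The arm moves only by the tool move_arm, never from a script. Its argument "moves" is a list of rows, each an object of numbers: "x", "y", "z": the shift along the tool's x, y, z in cm; "yaw": the turn about the tool's z in degrees; "hand": the closure, from 0 (fully open) to 1 (shut). In form: [{"x": .., "y": .., "z": .., "yaw": .., "hand": ..}, ...]. A call has 1 to 12 rows; each row shifts and turns the commanded pose from where the row before left it, along the tool's axes as they then stand; what a row does not reach is not made up. A row lasts 1/8 s, in which the tool goes at most 62.5 mm and 10.7 degrees, less where a joint would pass 70% of its speed; a pose out of reach is approached as far as the arm can. A call is refused whole if a number of a shift passes 6.25 or a number of a turn 10.7, either way. A call with a gripper value outside its range is refused whole. The fingers move at their own pace and stop on an object; "grip_force" is the grip in N (left out, the last holds). Time passes only in rows, so rows that do not move let the fingers close. It gives the time, the measured TCP pose, the force, the opening and the grip force at its end, in the units of the state.
- r.observe(): the state, without advancing time (a new reading comes with each control period).
- vision.capture(name): name is "side" or "top"; returns a dict with "color" (400x640x3 uint8, red, green, blue), "mtx" (3x3 intrinsics, pixels), "k1" (the pictures are not rectified: a ray, as slopes to the right and down, at radius r is drawn at 1 + k1 r^2 times it, then the intrinsics apply), "world_from_camera" (4x4, takes a point from camera to world coordinates). Camera axes: x right, y up, looking along -z (the intrinsics and any distortion apply to the point x, -y, -z); pixel columns grow to the right and rows downward; lengths in m; the calibration is good to about 2 mm. A picture is of the moment at which its call begins. There is no depth.
- workorder.close_job(): hands the job in; it is judged then, once.
The state is a dict: "clock": time; "joints": joint angles; "joint_velocities": joint speeds; "effort": joint torques, N m; "tool_pos": TCP position; "tool_rot": TCP orientation; "contact_force": force on the tool from outside, world axes, zero at the start; "torque": the same for the moment, N m; "grip_width": opening from 0.0 (shut) to 1.0 (fully open); "grip_force": force on a finger pad.
Only numpy, scipy, OpenCV 4.12 (cv2) and the standard library are available. Lean on these libraries where they do the work, as an engineer would, in place of code of your own. Each camera call takes 0.05 s, during which the arm holds its last target. There are 200 camera calls.

## Working session

There is one attempt and no reset: what is moved stays moved. The work goes in short steps, Python scripts to look and compute and a tool call to move; the robot and the scene stay as the last step left them, time stands still between calls to the robot, and variables do not carry over. Pictures are saved under pics/ and viewed, at most 10 in all, crops included, and the job is handed in when it is done.

Besides the shell and the picture viewer there is one more tool, called after ">>>" as a command line: name --argument value ..., lists and objects as JSON in quotes. move_arm: Moves the arm, as the interface text tells. Its arguments: {"type":"object","properties":{"moves":{"type":"array"},"grip_force":{"type":"number"}},"required":["moves"]}

```bash
mkdir -p pics; ls
python3 - <<'E'
from rig import r, vision
import cv2,numpy as np,pickle
print(r.observe())
for n in("side","top"):
    c=vision.capture(n); pickle.dump(c,open(f"pics/{n}0.pkl","wb"))
    cv2.imwrite(f"pics/{n}0.png",cv2.resize(c["color"][:,:,::-1],(800,500),interpolation=cv2.INTER_CUBIC))
    print(n,c["mtx"],c["k1"],c["world_from_camera"])
E
```

```text
pics
{'clock': 0.0, 'joints': array([-8.75715476e+01,  1.79573515e+01,  8.58527808e+01, -6.30435598e-04,
        7.62604510e+01, -1.27997196e+01]), 'joint_velocities': array([ 0.01116018, -0.03116781, -0.00963025, -0.00939764, -0.13197438,
        0.03111646]), 'effort': array([ 7.44526642e-04, -4.02208400e+01, -2.52267480e+01,  6.95040892e-02,
        3.51565517e-02, -1.14952209e-04]), 'tool_pos': array([ 0.13787502, -0.50632376,  0.23818783]), 'tool_rot': array([-1.79931035e+02, -1.50402713e-02,  1.52283131e+01]), 'contact_force': array([ 0.61299789, -0.1404197 ,  0.15481881]), 'torque': array([-0.02043858,  0.02855528,  0.00047733]), 'grip_force': 0.0, 'grip_width': 1.0014134485409545}
side [[405.35678002   0.         320.14256586]
 [  0.         405.35678002 197.91964984]
 [  0.           0.           1.        ]] -0.10265307227681748 [[ 0.98434411  0.07271757 -0.16055789  0.33022134]
 [-0.17517821  0.50426903 -0.84559171 -1.10407023]
 [ 0.01947499  0.86047946  0.50911278  0.73596224]
 [ 0.          0.          0.          1.        ]]
top [[498.84236499   0.         324.92708042]
 [  0.         498.84236499 199.64221066]
 [  0.           0.           1.        ]] 0.02681502517151107 [[ 0.01290442  0.99041812 -0.13749701  0.33171604]
 [-0.99976168  0.01520138  0.01566855 -0.09172932]
 [ 0.01760856  0.13726205  0.99037825  1.58477384]
 [ 0.          0.          0.          1.        ]]
```

View pics/side0.png

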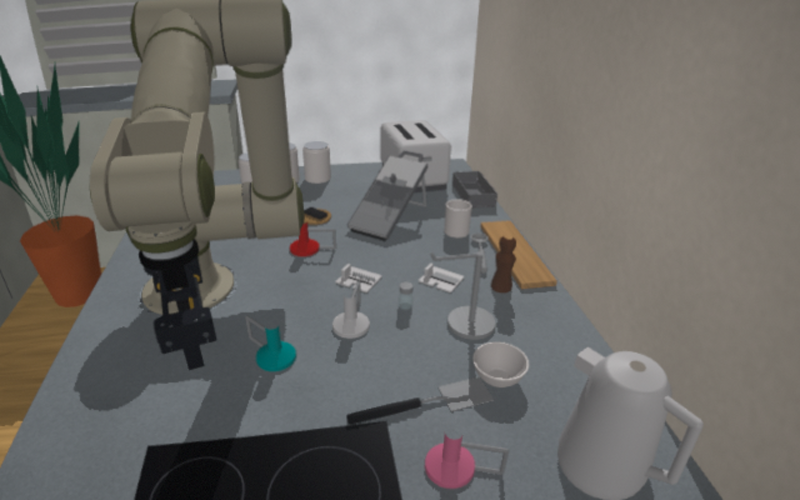

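View pics/top0.png

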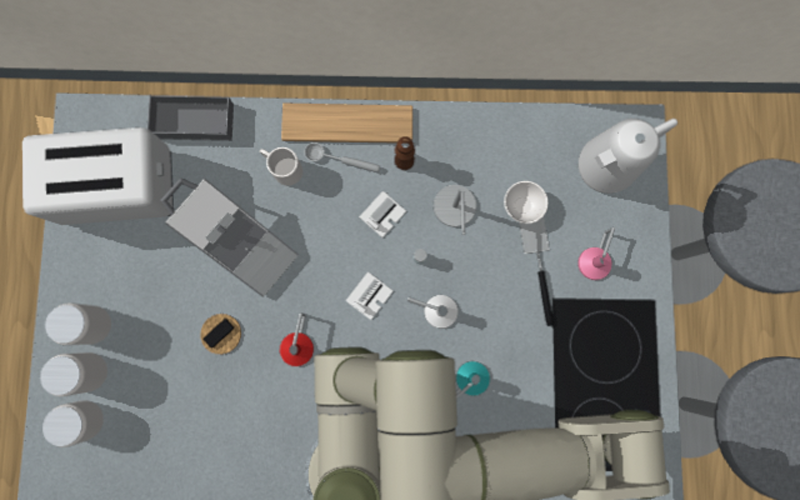

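Side view: white guard (350,320), inserts at (358,278) and (441,278), hook stand (475,290), mandoline (390,195). Top view: white guard (441,311), inserts (382,214) and (369,296), hook (458,205), mandoline (232,237). Guard candidates are white (441,311), red (297,349), turquoise (472,378) and pink (596,263); white is the one. The insert candidates need an enlarged crop.

```bash
cat > h.py <<'E'
import numpy as np,cv2,pickle
def load(n): return pickle.load(open(f"pics/{n}.pkl","rb"))
def ray(c,uv):
    K=c["mtx"]; x=(uv[0]-K[0,2])/K[0,0]; y=(uv[1]-K[1,2])/K[1,1]
    d=np.hypot(x,y); q=d
    for _ in range(20): q=d/(1+c["k1"]*q*q)
    s=q/d if d>0 else 1
    T=c["world_from_camera"]; v=T[:3,:3]@np.array([x*s,-y*s,-1]); return T[:3,3],v/np.linalg.norm(v)
def plane(c,uv,z):
    o,v=ray(c,uv); return o+v*(z-o[2])/v[2]
def tri(ca,a,cb,b):
    o1,v1=ray(ca,a);o2,v2=ray(cb,b)
    t=np.linalg.lstsq(np.c_[v1,-v2],o2-o1,rcond=None)[0]
    p,q=o1+v1*t[0],o2+v2*t[1]; return (p+q)/2,np.linalg.norm(p-q)
def proj(c,P):
    T=c["world_from_camera"]; p=T[:3,:3].T@(np.asarray(P)-T[:3,3]); x,y=p[0]/-p[2],-p[1]/-p[2]
    s=1+c["k1"]*(x*x+y*y); K=c["mtx"]; return np.array([K[0,0]*x*s+K[0,2],K[1,1]*y*s+K[1,2]])
def crop(c,x,y,w,h,k): return cv2.resize(c["color"][y:y+h,x:x+w,::-1],(w*k,h*k),interpolation=cv2.INTER_CUBIC)
E
python3 - <<'E'
from h import *
s,t=load("side0"),load("top0")
# top: crop x 270..403 y140..265 ; side
a=crop(t,270,140,133,130,3); b=crop(s,265,190,133,90,3)
c=crop(t,125,130,133,110,3); d=crop(s,270,115,133,90,3)
L=np.vstack([a,b[:210]]); R=np.vstack([c,d[:270]])
print(L.shape,R.shape)
out=np.zeros((600,800,3),np.uint8); out[:600,:399]=L[:600]; out[:600,400:799]=R[:600]
cv2.imwrite("pics/crop1.png",out)
E
```

```text
(600, 399, 3) (600, 399, 3)
```

View pics/crop1.png

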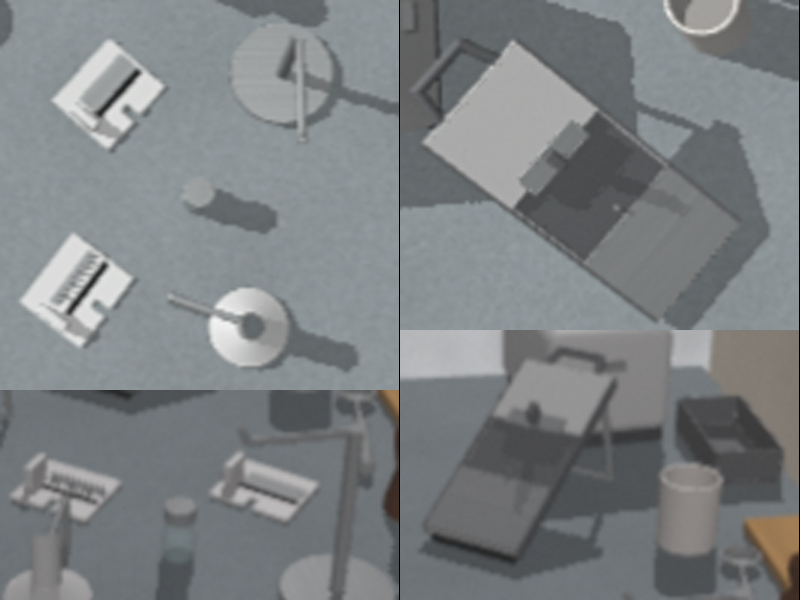

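The crop shows two inserts in the top view. The one at image (306,172) has a plain strip with a smooth blade, so it is the straight one. The one at (295,237) shows a comb of teeth, so it stays. The guard's loop points image-left, and the hook tip points image-down, toward the robot.

```bash
cat > m.py <<'E'
from h import *
s,t=load("side0"),load("top0")
T=lambda x,y:((x+.5)/3-.5+270,(y+.5)/3-.5+140)
S=lambda x,y:((x+.5)/3-.5+265,(y-390+.5)/3-.5+190)
T2=lambda x,y:((x-400+.5)/3-.5+125,(y+.5)/3-.5+130)
S2=lambda x,y:((x-400+.5)/3-.5+270,(y-330+.5)/3-.5+115)
np.set_printoptions(precision=4,suppress=True)
def comp(c,seed,thr,win=30):
    g=cv2.cvtColor(c["color"],cv2.COLOR_RGB2GRAY); sat=cv2.cvtColor(c["color"],cv2.COLOR_RGB2HSV)[:,:,1]
    m=((g>thr)&(sat<40)).astype(np.uint8); n,l,st,ce=cv2.connectedComponentsWithStats(m)
    return (l==l[seed[1],seed[0]]).astype(np.uint8),g
if __name__=="__main__":
    print("hook tip",tri(t,T(302,139),s,S(243,436)),"post top",tri(t,T(302,42),s,S(357,433)))
    print("hook seat dirs plane190:",plane(t,T(302,139),.2),plane(t,T(302,42),.19), "foot", plane(t,T(283,75),.006))
    print("stem top",tri(t,T(252,324),s,S(47,532)),plane(t,T(252,324),.088))
    print("flange c",plane(t,T(249,328),.005),"loop end top",plane(t,T(171,296),.062))
    print("rib str",[plane(t,T(*p),z) for p,z in(((85,120),.029),)])
    for n,a,b in(("str top corner",(108,38),(242,456)),("right",(167,90),(319,488)),("bot",(110,151),(285,522)),("left",(52,98),(210,491))):
        print(n,tri(t,T(*a),s,S(*b)),plane(t,T(*a),.005))
    for n,a,b in(("bed TL",(513,40),(617,378)),("left",(422,142),(523,360)),("bottom",(660,320),(427,525)),("right",(740,225),(517,552)),("pocket up R",(597,115),(588,432)),("pocket up L",(515,210),(490,413)),("pocket lo R",(663,163),(555,484)),("pocket lo L",(590,262),(461,461)),("pin",(616,207),(522,447)),("tab",(565,135),(533,405))):
        print(n,*tri(t,T2(*a),s,S2(*b)))
    for seed in((300,160),):
        m,g=comp(t,seed,150); cn=cv2.findContours(m,0,2)[0][0]; print(m.sum(),cv2.minAreaRect(cn))
    print(g[225:270:2,325:370:2].max())
E
python3 m.py
```

```text
hook tip (array([ 0.5639, -0.2417,  0.1901]), np.float64(0.005038625224498506)) post top (array([ 0.6627, -0.243 ,  0.1844]), np.float64(0.0023733474388233323))
hook seat dirs plane190: [ 0.5647 -0.2411  0.2   ] [ 0.6602 -0.2421  0.19  ] foot [ 0.6669 -0.2415  0.006 ]
stem top (array([ 0.3945, -0.2039,  0.079 ]), np.float64(0.0032918908544369067)) [ 0.3958 -0.2033  0.088 ]
flange c [ 0.3951 -0.2063  0.005 ] loop end top [ 0.4241 -0.1227  0.062 ]
rib str [array([ 0.6102, -0.0303,  0.029 ])]
str top corner (array([ 0.6532, -0.0492,  0.0491]), np.float64(0.08035170039316819)) [ 0.7047 -0.0524  0.005 ]
right (array([ 0.6591, -0.1198,  0.0418]), np.float64(0.03580334144266236)) [ 0.6486 -0.1168  0.005 ]
bot (array([ 0.6247, -0.063 , -0.0386]), np.float64(0.07351140001713516)) [ 0.5813 -0.0567  0.005 ]
left (array([ 0.6202,  0.0115, -0.038 ]), np.float64(0.051363446082358835)) [0.6379 0.0064 0.005 ]
bed TL [0.6899 0.3616 0.1547] 0.00047996974998860525
left [0.5826 0.4424 0.1555] 0.00961400052761378
bottom [0.4267 0.2359 0.0219] 0.002456999186484857
right [0.5279 0.1574 0.019 ] 0.0020808146038864056
pocket up R [0.6314 0.2876 0.1122] 0.011956570193813758
pocket up L [0.5252 0.3632 0.1138] 0.006534653835259134
pocket lo R [0.5851 0.2296 0.0708] 0.00028193314675369286
pocket lo L [0.4787 0.2966 0.0783] 0.00592054924423919
pin [0.5416 0.2658 0.1065] 0.015106078803863115
tab [0.5841 0.3103 0.1455] 0.028351107797389585
663 ((305.473876953125, 170.52923583984375), (25.57354736328125, 30.123441696166992), 41.82017135620117)
239
```

>>> move_arm --moves '[{"yaw": -9.3}, {"yaw": -9.3}, {"yaw": -9.3}, {"yaw": -9.3}, {"yaw": -9.3}, {"yaw": -9.3}]'

```text
validation failed for argument at $.mo...
```

>>> move_arm --moves '[{"x": 4.6, "y": 1.8}, {"x": 4.6, "y": 1.8}, {"x": 4.6, "y": 1.8}, {"x": 4.6, "y": 1.8}, {"x": 4.6, "y": 1.8}, {"x": 4.6, "y": 1.8}, {"x": 4.6, "y": 1.8}, {"x": 4.6, "y": 1.8}, {}]'

```text
validation failed for argument at $.mo...
```

```bash
cat >> h.py <<'E'
def delta(goal):
    from rig import r
    o=r.observe(); p=o["tool_pos"]; a=np.radians(o["tool_rot"][2]); d=np.asarray(goal[:3])-p
    print("t %.2f"%o["clock"],p.round(4),o["tool_rot"].round(2),"F",o["contact_force"].round(1),"grip",round(o["grip_width"],3),o["grip_force"],"j",o["joints"].round(0))
    print("tool cm x %.2f y %.2f z %.2f"%(100*(d[0]*np.cos(a)+d[1]*np.sin(a)),100*(d[0]*np.sin(a)-d[1]*np.cos(a)),-100*d[2]),"yaw",round(o["tool_rot"][2]-goal[3],2) if len(goal)>3 else "")
E
python3 - <<'E'
from h import *
delta([.395,-.2045,.058,71])
from m import *
for n,a,b in(("top",(108,38),(319,488)),("right",(167,90),(285,522)),("bot",(110,151),(210,491)),("left",(52,98),(242,456))):
    print(n,*tri(t,T(*a),s,S(*b)))
# stem top in both views and flange (side) check
print("loop end",*tri(t,T(171,296),s,S(67,500)))
E
```

```text
t 0.10 [ 0.1379 -0.5063  0.2382] [-1.7994e+02 -1.0000e-02  1.5230e+01] F [ 0.7 -0.1  0.9] grip 1.0 0.0 j [-88.  18.  86.  -0.  76. -13.]
tool cm x 32.74 y -22.37 z 18.02 yaw -55.77
top [ 0.7044 -0.0517 -0.005 ] 0.005307011634830709
right [ 0.6474 -0.1165  0.0014] 0.0037878006657762167
bot [ 0.5797 -0.0566  0.0067] 0.002730421655498794
left [0.6329 0.007  0.0065] 0.009250508963727174
loop end [ 0.4219 -0.1227  0.0563] 0.005111476896245639
```

>>> move_arm --moves '[{"x": 0, "y": 0, "z": 0, "yaw": -9.3, "hand": 0}, {"x": 0, "y": 0, "z": 0, "yaw": -9.3, "hand": 0}, {"x": 0, "y": 0, "z": 0, "yaw": -9.3, "hand": 0}, {"x": 0, "y": 0, "z": 0, "yaw": -9.3, "hand": 0}, {"x": 0, "y": 0, "z": 0, "yaw": -9.3, "hand": 0}, {"x": 0, "y": 0, "z": 0, "yaw": -9.3, "hand": 0}]'

```text
clock: 0.85
tool_pos: [0.1379, -0.5064, 0.2384]
tool_rot: [-180.0, -0.0, 71.3]
contact_force: [-0.1, 0.6, -0.4]
grip_width: 1.0
grip_force: 0.0
```

>>> move_arm --moves '[{"x": 4.6, "y": 1.8, "z": 0, "yaw": 0, "hand": 0}, {"x": 4.6, "y": 1.8, "z": 0, "yaw": 0, "hand": 0}, {"x": 4.6, "y": 1.8, "z": 0, "yaw": 0, "hand": 0}, {"x": 4.6, "y": 1.8, "z": 0, "yaw": 0, "hand": 0}, {"x": 4.6, "y": 1.8, "z": 0, "yaw": 0, "hand": 0}, {"x": 4.6, "y": 1.8, "z": 0, "yaw": 0, "hand": 0}, {"x": 4.6, "y": 1.8, "z": 0, "yaw": 0, "hand": 0}, {"x": 4.6, "y": 1.8, "z": 0, "yaw": 0, "hand": 0}, {"x": 0, "y": 0, "z": 0, "yaw": 0, "hand": 0}]'

```text
clock: 1.98
tool_pos: [0.3948, -0.2032, 0.2385]
tool_rot: [-180.0, -0.0, 71.3]
contact_force: [0.9, -0.7, -1.2]
grip_width: 1.003
grip_force: 0.0
```

Run:
```python
from h import *
delta([.395,-.2045,.058,71])
```

```text
t 1.98 [ 0.3948 -0.2032  0.2385] [-1.7997e+02 -3.0000e-02  7.1280e+01] F [ 0.9 -0.7 -1.2] grip 1.003 0.0 j [-42.   8.  99.   0.  74. -24.]
tool cm x -0.12 y 0.06 z 18.05 yaw 0.28
```

>>> move_arm --moves '[{"x": -0.1, "y": 0, "z": 4.5, "yaw": 0, "hand": 0}, {"x": 0, "y": 0, "z": 4.5, "yaw": 0, "hand": 0}, {"x": 0, "y": 0, "z": 4.5, "yaw": 0, "hand": 0}, {"x": 0, "y": 0, "z": 4.5, "yaw": 0, "hand": 0}, {"x": 0, "y": 0, "z": 0, "yaw": 0, "hand": 1}, {"x": 0, "y": 0, "z": 0, "yaw": 0, "hand": 1}, {"x": 0, "y": 0, "z": 0, "yaw": 0, "hand": 1}, {"x": 0, "y": 0, "z": 0, "yaw": 0, "hand": 1}, {"x": 0, "y": 0, "z": 0, "yaw": 0, "hand": 1}, {"x": 0, "y": 0, "z": 0, "yaw": 0, "hand": 1}]' --grip_force 25

```text
clock: 3.22
tool_pos: [0.3934, -0.2064, 0.0589]
tool_rot: [180.0, 0.0, 71.0]
contact_force: [0.1, 0.2, -0.6]
grip_width: 0.343
grip_force: 0.0
```

>>> move_arm --moves '[{"x": 0, "y": 0, "z": 0, "yaw": 0, "hand": 1}, {"x": 0, "y": 0, "z": 0, "yaw": 0, "hand": 1}, {"x": 0, "y": 0, "z": 0, "yaw": 0, "hand": 1}, {"x": 0, "y": 0, "z": 0, "yaw": 0, "hand": 1}]'

```text
clock: 3.72
tool_pos: [0.3933, -0.2063, 0.0588]
tool_rot: [-180.0, -0.0, 71.0]
contact_force: [-1.8, 1.6, 5.1]
grip_width: 0.313
grip_force: 25.0
```

>>> move_arm --moves '[{"x": 0, "y": 0, "z": -4, "yaw": 0, "hand": 1}, {"x": 0, "y": 0, "z": -4, "yaw": 0, "hand": 1}, {"x": 0, "y": 0, "z": -4, "yaw": 0, "hand": 1}, {"x": 0, "y": 0, "z": -4, "yaw": 0, "hand": 1}, {"x": 0, "y": 0, "z": 0, "yaw": -9.5, "hand": 1}, {"x": 0, "y": 0, "z": 0, "yaw": -9.5, "hand": 1}, {"x": 0, "y": 0, "z": 0, "yaw": 0, "hand": 1}]'

```text
clock: 4.6
tool_pos: [0.3934, -0.2063, 0.2185]
tool_rot: [-180.0, -0.0, 89.9]
contact_force: [-0.2, -0.3, -2.1]
grip_width: 0.316
grip_force: 25.0
```

Run:
```python
from rig import vision
from h import *
for n in("side","top"): pickle.dump(vision.capture(n),open(f"pics/{n}1.pkl","wb"))
s,t=load("side1"),load("top1")
delta([.520,-.3065,.218,90])
P=(.40,-.2,.2); a=proj(t,P).astype(int);b=proj(s,P).astype(int);print(a,b)
x,y=a-[66,100];X,Y=b-[66,80]; print(x,y,X,Y)
o=np.zeros((600,800,3),np.uint8)
A=crop(t,x,y,133,200,3);B=crop(s,X,Y,133,200,3);o[:A.shape[0],:A.shape[1]]=A;o[:B.shape[0],400:400+B.shape[1]]=B;cv2.imwrite("pics/c2.png",o)
```

```text
t 4.70 [ 0.3934 -0.2063  0.2185] [-1.7999e+02 -2.0000e-02  8.9830e+01] F [ 1.4 -0.9 -1.2] grip 0.311 24.993226854130626 j [-43.   9. 101.   0.  71. -43.]
tool cm x -9.99 y 12.69 z 0.05 yaw -0.17
[355 244] [281 198]
289 144 215 118
```

View pics/c2.png

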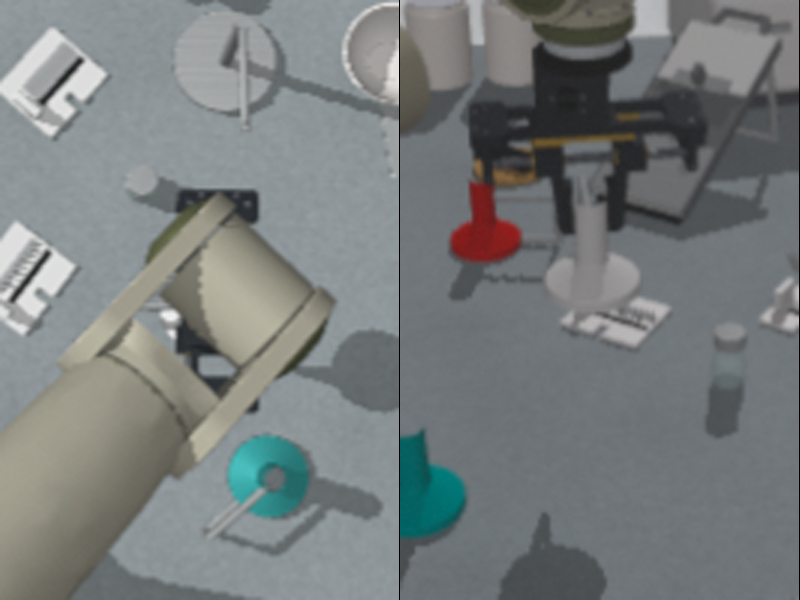

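The guard is held upright at the gripper (side crop, (590,240)) with its loop behind it. Next it goes beside the hook tip, then along the hook.

>>> move_arm --moves '[{"x": -2.5, "y": 3.2, "z": 0, "yaw": 0, "hand": 1}, {"x": -2.5, "y": 3.2, "z": 0, "yaw": 0, "hand": 1}, {"x": -2.5, "y": 3.2, "z": 0, "yaw": 0, "hand": 1}, {"x": -2.5, "y": 3.1, "z": 0, "yaw": 0, "hand": 1}, {"x": 0, "y": 0, "z": 0, "yaw": 0, "hand": 1}]'

```text
clock: 5.32
tool_pos: [0.5213, -0.3072, 0.2172]
tool_rot: [-179.9, -0.1, 89.9]
contact_force: [-0.1, 0.3, -2.3]
grip_width: 0.313
grip_force: 25.0
```

Run:
```python
from rig import vision
from h import *
for n in("side","top"): pickle.dump(vision.capture(n),open(f"pics/{n}2.pkl","wb"))
s,t=load("side2"),load("top2")
delta([.605,-.3065,.219,90])
P=(.54,-.26,.2); a=proj(t,P).astype(int);b=proj(s,P).astype(int)
x,y=a-[50,66];X,Y=b-[50,66]; print(x,y,X,Y)
o=np.zeros((560,800,3),np.uint8)
A=crop(t,x,y,100,140,4);B=crop(s,X,Y,100,140,4);o[:A.shape[0],:A.shape[1]]=A;o[:B.shape[0],400:400+B.shape[1]]=B;cv2.imwrite("pics/c3.png",o)
```

```text
t 5.42 [ 0.5201 -0.3059  0.2181] [-1.7994e+02 -5.0000e-02  8.9940e+01] F [ 0.3 -0.6 -0.8] grip 0.314 24.99280085787177 j [-42.  29.  73.   0.  78. -42.]
tool cm x -0.05 y 8.49 z -0.09 yaw -0.06
327 128 289 139
```

View pics/c3.png

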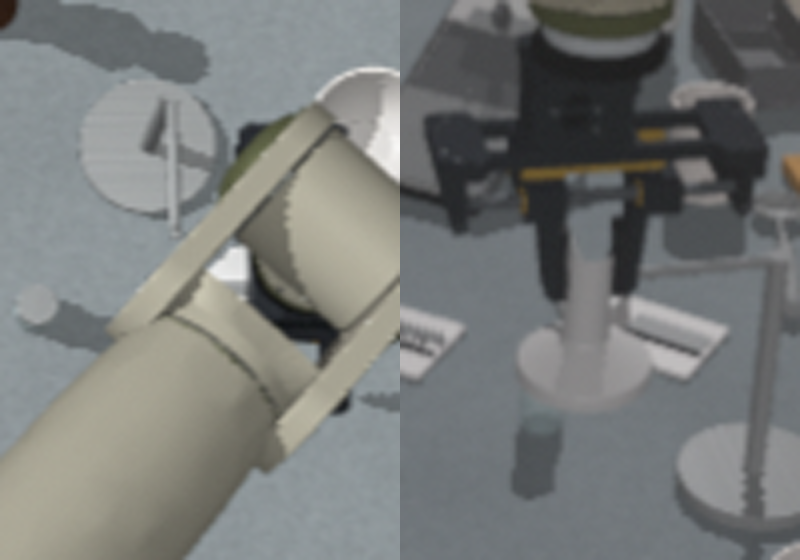

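The guard hangs level in the grip just before the hook tip (side crop (640,270)), with its loop end in line with the hook. I'll thread it on now.

>>> move_arm --moves '[{"x": 0, "y": 1.7, "z": 0, "yaw": 0, "hand": 1}, {"x": 0, "y": 1.7, "z": 0, "yaw": 0, "hand": 1}, {"x": 0, "y": 1.7, "z": 0, "yaw": 0, "hand": 1}, {"x": 0, "y": 1.7, "z": 0, "yaw": 0, "hand": 1}, {"x": 0, "y": 1.7, "z": 0, "yaw": 0, "hand": 1}, {"x": 0, "y": 0, "z": 0, "yaw": 0, "hand": 1}]'

```text
clock: 6.18
tool_pos: [0.6054, -0.3055, 0.2187]
tool_rot: [-180.0, -0.0, 90.0]
contact_force: [-0.1, 0.2, -1.1]
grip_width: 0.312
grip_force: 25.0
```

>>> move_arm --moves '[{"x": 0, "y": 0, "z": 1, "yaw": 0, "hand": 1}, {"x": 0, "y": 0, "z": 1, "yaw": 0, "hand": 1}, {"x": 0, "y": 0, "z": 0.3, "yaw": 0, "hand": 1}, {"x": 0, "y": 0, "z": 0, "yaw": 0, "hand": 1}]'

```text
clock: 6.68
tool_pos: [0.6052, -0.3062, 0.1955]
tool_rot: [-180.0, -0.0, 90.0]
contact_force: [0.3, 0.4, -0.2]
grip_width: 0.315
grip_force: 25.0
```

>>> move_arm --moves '[{"x": 0, "y": 0, "z": 0.2, "yaw": 0, "hand": 1}, {"x": 0, "y": 0, "z": 0.2, "yaw": 0, "hand": 1}, {"x": 0, "y": 0, "z": 0, "yaw": 0, "hand": 1}]'

```text
clock: 7.05
tool_pos: [0.6054, -0.3062, 0.1916]
tool_rot: [-180.0, -0.0, 90.0]
contact_force: [0.9, 0.1, -1.7]
grip_width: 0.315
grip_force: 25.0
```

Contact is close: expected at TCP z of about 0.191.

>>> move_arm --moves '[{"x": 0, "y": 0, "z": 0.1, "yaw": 0, "hand": 1}, {"x": 0, "y": 0, "z": 0.1, "yaw": 0, "hand": 1}, {"x": 0, "y": 0, "z": 0.1, "yaw": 0, "hand": 1}, {"x": 0, "y": 0, "z": 0, "yaw": 0, "hand": 1}]'

```text
clock: 7.55
tool_pos: [0.6055, -0.3064, 0.189]
tool_rot: [180.0, 0.0, 90.0]
contact_force: [0.5, -0.9, 1.4]
grip_width: 0.317
grip_force: 25.0
```

Run:
```python
from h import *
delta([.605,-.3065,.19,90])
```

```text
t 7.55 [ 0.6055 -0.3064  0.189 ] [1.7998e+02 2.0000e-02 9.0020e+01] F [ 0.5 -0.9  1.4] grip 0.317 24.99338787049055 j [-37.  40.  59.  -0.  81. -37.]
tool cm x -0.01 y -0.05 z -0.10 yaw 0.02
```

>>> move_arm --moves '[{"x": 0, "y": 0, "z": 0.1, "yaw": 0, "hand": 1}, {"x": 0, "y": 0, "z": 0, "yaw": 0, "hand": 0.5}, {"x": 0, "y": 0, "z": 0, "yaw": 0, "hand": 0.3}, {"x": 0, "y": 0, "z": 0, "yaw": 0, "hand": 0}, {"x": 0, "y": 0, "z": 0, "yaw": 0, "hand": 0}, {"x": 0, "y": 0, "z": 0, "yaw": 0, "hand": 0}, {"x": 0, "y": 0, "z": -3, "yaw": 0, "hand": 0}, {"x": 0, "y": 0, "z": -4, "yaw": 0, "hand": 0}, {"x": 0, "y": 0, "z": -4, "yaw": 0, "hand": 0}]'

```text
clock: 8.68
tool_pos: [0.6053, -0.3061, 0.299]
tool_rot: [-180.0, -0.0, 90.0]
contact_force: [0.4, -0.0, 0.0]
grip_width: 1.002
grip_force: 0.0
```

Run:
```python
from rig import vision
from h import *
for n in("side","top"): pickle.dump(vision.capture(n),open(f"pics/{n}3.pkl","wb"))
s=load("side3");S=s
P=(.62,-.26,.15); b=proj(s,P).astype(int); X,Y=b-[70,70]; print(X,Y)
cv2.imwrite("pics/c4.png",crop(s,X,Y,140,140,4))
delta([.6,-.1,.3,90])
# mandoline analysis from initial pictures: project model check
s,t=load("side0"),load("top0")
from m import T2,S2
q={}
for n,a,b in(("TL",(513,40),(617,378)),("L",(422,142),(523,360)),("B",(660,320),(427,525)),("R",(740,225),(517,550))):
    q[n]=tri(t,T2(*a),s,S2(*b))[0]
x=((q["TL"]-q["R"])+(q["L"]-q["B"]));print("yaw uphill",np.degrees(np.arctan2(x[1],x[0])),"slope",np.degrees(np.arcsin(x[2]/np.linalg.norm(x))))
y=((q["L"]-q["TL"])+(q["B"]-q["R"]));print("y ang",np.degrees(np.arctan2(y[1],y[0])),[np.linalg.norm(q[a]-q[b]) for a,b in(("TL","R"),("L","B"),("L","TL"),("B","R"))])
```

```text
298 149
t 8.78 [ 0.6062 -0.3067  0.3028] [179.61   0.28  90.03] F [ 0.6 -0.   0.2] grip 0.998 0.0 j [-37.  38.  47.   0.  95. -37.]
tool cm x 20.67 y -0.60 z 0.28 yaw 0.03
yaw uphill 52.2712328459363 slope 27.122677005035097
y ang 142.52244733023554 [np.float64(0.2929878653861088), np.float64(0.29119234115728987), np.float64(0.13425964780908284), np.float64(0.12813987440093924)]
```

View pics/c4.png

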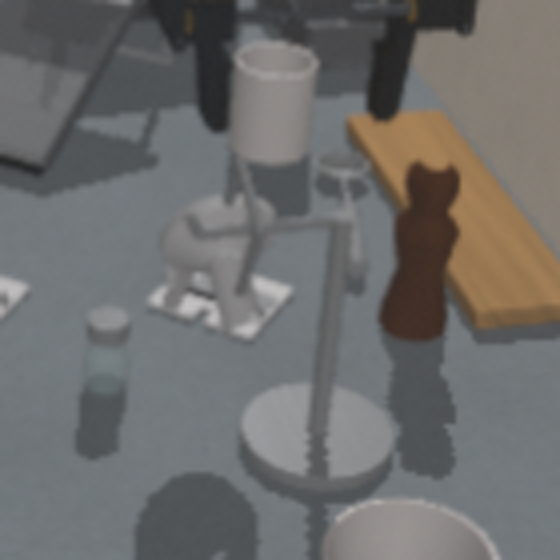

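The guard hangs on the hook by its loop (crop (250,230)) and is swinging. Next I'll pull the arm back clear and zoom in on the lock area.

Run:
```python
from h import *
s,t=load("side0"),load("top0")
o=np.zeros((480,800,3),np.uint8)
A=crop(t,150,150,66,80,6);B=crop(s,290,125,66,70,6)
f=lambda a:cv2.convertScaleAbs(a,alpha=1.5)
o[:480,:396]=f(A);o[:420,400:796]=f(B);cv2.imwrite("pics/c5.png",o)
```

```text
(no output)
```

View pics/c5.png

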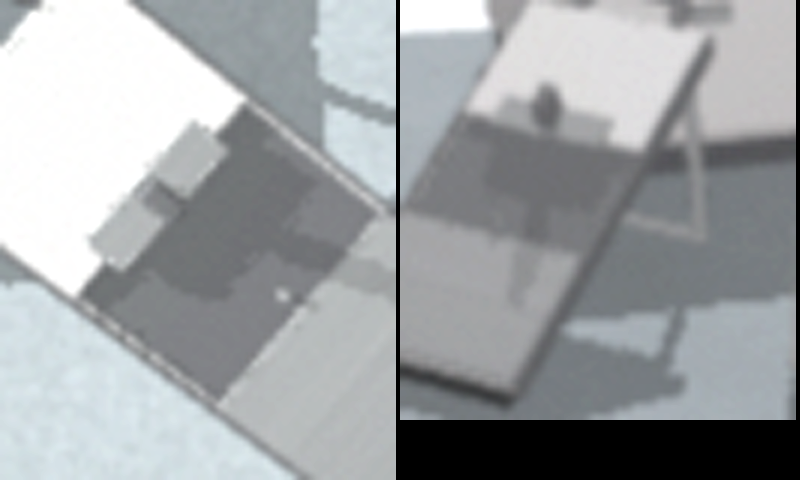

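Top crop: lower step (382,215)-(220,402), upper step (245,102)-(80,295), pin tip (283,294), and bar corners (198,122), (228,155), (122,270), (90,240). Side crop: tab top (547,87).

```bash
cat > bed.py <<'E'
from h import *
from scipy.optimize import least_squares
from scipy.spatial.transform import Rotation as Ro
s,t=load("side0"),load("top0")
C=lambda x,y:np.array([(x+.5)/6-.5+150,(y+.5)/6-.5+150]); D=lambda x,y:np.array([(x-400+.5)/6-.5+290,(y+.5)/6-.5+125])
from m import T2,S2
T2,S2=[(lambda f:(lambda x,y:np.array(f(x,y))))(f) for f in(T2,S2)]
def bedR(yaw): return (Ro.from_euler("z",yaw,degrees=True)*Ro.from_euler("y",-28,degrees=True)).as_matrix()
# (camera, pixel, bed x or 'L'(bar offset), bed y or None, z)
obs=[(t,C(382,215),-42,-65,5),(t,C(220,402),-42,65,5),(t,C(245,102),48,-65,5),(t,C(80,295),48,65,5),(t,C(283,294),-31,0,10),
 (t,C(198,122),"u",-40,11.5),(t,C(228,155),"d",-40,11.5),(t,C(122,270),"d",40,11.5),(t,C(90,240),"u",40,11.5),
 (s,D(580,250),-42,-65,5),(s,D(645,152),48,-65,5)]
def res(p):
    O=np.array([p[0],p[1],p[2]]);R=bedR(p[3]);out=[]
    for c,uv,x,y,z in obs:
        bx=68-p[4]*1e3+(12 if x=="u" else -12) if isinstance(x,str) else x
        out+=list(proj(c,O+R@(np.array([bx,y,z])/1e3))-uv)
    return out
if __name__=="__main__":
    f=least_squares(res,[.55,.29,.085,52.3,.016],x_scale=[.01,.01,.01,1,.01],loss="soft_l1")
    np.set_printoptions(precision=4,suppress=True)
    print(f.x); print(np.array(res(f.x)).reshape(-1,2).round(1))
    O,R=f.x[:3],bedR(f.x[3]); L=f.x[4]
    for n,b in(("tab top now",(68-L*1e3,0,35.5)),("tab open",(68,0,35.5)),("tab locked",(42,0,35.5)),("rib seated",(0,38,29)),("pin tip",(-31,0,10))): print(n,(O+R@(np.array(b)/1e3)).round(4))
    print("tab px",proj(s,O+R@(np.array((68-L*1e3,0,35.5))/1e3)), "seen",D(547,87))
E
python3 bed.py
```

```text
[ 0.5563  0.2969  0.0833 50.8656  0.0187]
[[ 0.7 -0.2]
 [-1.   1. ]
 [ 0.6 -0.6]
 [-1.5  0.2]
 [ 0.3  0.7]
 [-0.5 -0.3]
 [ 0.9 -0.5]
 [ 0.3  0.6]
 [-0.9  0.5]
 [ 1.   1. ]
 [ 0.5 -0.5]]
tab top now [0.5732 0.3177 0.1378]
tab open [0.5837 0.3305 0.1466]
tab locked [0.5692 0.3127 0.1344]
rib seated [0.5182 0.3103 0.109 ]
pin tip [0.536  0.272  0.0776]
tab px [314.5131 140.3609] seen [314.0833 139.0833]
```

>>> move_arm --moves '[{"x": 0, "y": -5, "z": 0, "yaw": 0, "hand": 0}, {"x": 0, "y": -5, "z": 0, "yaw": 0, "hand": 0}, {"x": 0, "y": -5, "z": 0, "yaw": 0, "hand": 0}, {"x": 5, "y": -2, "z": 0, "yaw": 0, "hand": 0}, {"x": 5, "y": 0, "z": 0, "yaw": 0, "hand": 0}, {"x": 5, "y": 0, "z": 0, "yaw": 0, "hand": 0}, {"x": 5, "y": 0, "z": 0, "yaw": 0, "hand": 0}, {"x": 5, "y": 0, "z": 0, "yaw": 0, "hand": 0}, {"x": 5, "y": 0, "z": 0, "yaw": 0, "hand": 0}, {"x": 5, "y": 0, "z": 0, "yaw": 0, "hand": 0}]'

```text
clock: 10.02
tool_pos: [0.4347, 0.0453, 0.2972]
tool_rot: [-180.0, -0.0, 90.0]
contact_force: [0.5, -0.1, -1.3]
grip_width: 1.001
grip_force: 0.0
```

```bash
cat > bed2.py <<'E'
from bed import *
ext=[(t,T2(513,40),5,-65,5),(t,T2(422,142),5,65,5),(t,T2(660,320),6,65,5),(t,T2(740,225),6,-65,5),
     (s,S2(617,378),5,-65,5),(s,S2(523,360),5,65,5),(s,S2(427,525),6,65,5)]
def res2(p):
    O=p[:3];R=bedR(p[3])
    return res(p)+[v for c,uv,i,y,z in ext for v in proj(c,O+R@(np.array([p[i]*1e3,y,z])/1e3))-uv]
if __name__=="__main__":
    f=least_squares(res2,[.556,.297,.085,52,.018,.15,-.14],x_scale=[.01,.01,.01,1,.01,.01,.01],loss="soft_l1")
    np.set_printoptions(precision=4,suppress=True)
    print(f.x,f.x[5]-f.x[6]); print(np.array(res2(f.x)).reshape(-1,2).round(1).tolist())
    O,R=f.x[:3],bedR(f.x[3]); L=f.x[4]; np.save("bed.npy",f.x)
    for n,b in(("tab top now",(68-L*1e3,0,35.5)),("tab open",(68,0,35.5)),("tab locked",(42,0,35.5)),("rib seated",(0,38,29)),("pin tip",(-31,0,10))): print(n,(O+R@(np.array(b)/1e3)).round(4))
E
python3 bed2.py
```

```text
[ 0.5566  0.2973  0.0817 51.7857  0.0186  0.1513 -0.1415] 0.2927197619933492
[[0.5, -0.6], [-0.6, 1.0], [0.2, -0.6], [-1.4, 0.5], [0.5, 0.6], [-0.8, -0.2], [0.6, -0.6], [0.4, 0.8], [-0.8, 0.8], [1.4, 1.3], [0.5, -0.3], [0.3, 0.1], [0.3, 0.2], [-0.4, 0.4], [0.0, -0.0], [-0.2, -0.4], [2.2, -0.4], [0.3, 0.3]]
tab top now [0.5732 0.3184 0.1362]
tab open [0.5834 0.3314 0.1449]
tab locked [0.5692 0.3133 0.1327]
rib seated [0.5183 0.3101 0.1073]
pin tip [0.5367 0.2721 0.0759]
```

Bed origin is about (0.557, 0.297, 0.084), yaw 51.8°, bar at 18.6 mm, and the length checks out at 292 mm. Moving to the tab.

>>> move_arm --moves '[{"x": 0, "y": 0, "z": 0, "yaw": 9.6, "hand": 0}, {"x": 0, "y": 0, "z": 0, "yaw": 9.6, "hand": 0}, {"x": 0, "y": 0, "z": 0, "yaw": 9.5, "hand": 0}, {"x": 0, "y": 0, "z": 0, "yaw": 9.5, "hand": 0}, {"x": 5.1, "y": -1, "z": 1.5, "yaw": 0, "hand": 0.2}, {"x": 5.1, "y": -1, "z": 1.5, "yaw": 0, "hand": 0.2}, {"x": 5.1, "y": -1, "z": 1.5, "yaw": 0, "hand": 0.4}, {"x": 5.1, "y": -1, "z": 1.5, "yaw": 0, "hand": 0.4}, {"x": 5.1, "y": -1, "z": 1.5, "yaw": 0, "hand": 0.5}, {"x": 5, "y": -1, "z": 1.5, "yaw": 0, "hand": 0.5}, {"x": 0, "y": 0, "z": 0, "yaw": 0, "hand": 0.5}]'

```text
clock: 11.4
tool_pos: [0.576, 0.3226, 0.2037]
tool_rot: [-179.8, 0.2, 52.0]
contact_force: [-1.4, -0.8, 0.2]
grip_width: 0.495
grip_force: 0.0
```

Run:
```python
from h import *
delta([.576,.322,.1225,51.8])
```

```text
t 11.40 [0.576  0.3226 0.2037] [-179.83    0.24   51.99] F [-1.4 -0.8  0.2] grip 0.495 0.0 j [19. 37. 62.  0. 81. 57.]
tool cm x -0.05 y 0.04 z 8.12 yaw 0.19
```

>>> move_arm --moves '[{"x": 0, "y": 0, "z": 3, "yaw": 0, "hand": 0.5}, {"x": 0, "y": 0, "z": 3, "yaw": 0, "hand": 0.5}, {"x": 0, "y": 0, "z": 1, "yaw": 0, "hand": 0.5}, {"x": 0, "y": 0, "z": 1, "yaw": 0, "hand": 0.5}, {"x": 0, "y": 0, "z": 0, "yaw": 0, "hand": 0.5}, {"x": 0, "y": 0, "z": 0, "yaw": 0, "hand": 1}, {"x": 0, "y": 0, "z": 0, "yaw": 0, "hand": 1}, {"x": 0, "y": 0, "z": 0, "yaw": 0, "hand": 1}, {"x": 0, "y": 0, "z": 0, "yaw": 0, "hand": 1}, {"x": 0, "y": 0, "z": 0, "yaw": 0, "hand": 1}, {"x": 0, "y": 0, "z": 0, "yaw": 0, "hand": 1}]' --grip_force 20

```text
clock: 12.78
tool_pos: [0.5752, 0.3217, 0.1279]
tool_rot: [-179.8, 0.0, 51.9]
contact_force: [-6.9, 3.6, 3.6]
grip_width: 0.134
grip_force: 20.0
```

>>> move_arm --moves '[{"x": 0.4, "y": 0, "z": -0.21, "yaw": 0, "hand": 1}, {"x": 0.4, "y": 0, "z": -0.21, "yaw": 0, "hand": 1}, {"x": 0.4, "y": 0, "z": -0.21, "yaw": 0, "hand": 1}, {"x": 0.4, "y": 0, "z": -0.21, "yaw": 0, "hand": 1}, {"x": 0, "y": 0, "z": 0, "yaw": 0, "hand": 1}]'

```text
clock: 13.4
tool_pos: [0.5849, 0.334, 0.1362]
tool_rot: [-179.8, 0.1, 51.9]
contact_force: [-8.9, 0.7, 2.9]
grip_width: 0.133
grip_force: 20.0
```

>>> move_arm --moves '[{"x": 0.2, "y": 0, "z": -0.1, "yaw": 0, "hand": 1}, {"x": 0.2, "y": 0, "z": -0.1, "yaw": 0, "hand": 1}, {"x": 0, "y": 0, "z": 0, "yaw": 0, "hand": 1}]'

```text
clock: 13.78
tool_pos: [0.5851, 0.3344, 0.1361]
tool_rot: [-179.7, 0.8, 51.9]
contact_force: [-20.3, -11.4, 2.0]
grip_width: 0.136
grip_force: 20.0
```

The tab hit its end stop, so the lock is fully open. Releasing it, and zooming in on the rib.

>>> move_arm --moves '[{"x": -0.2, "y": 0, "z": 0, "yaw": 0, "hand": 0.5}, {"x": 0, "y": 0, "z": 0, "yaw": 0, "hand": 0.5}, {"x": 0, "y": 0, "z": 0, "yaw": 0, "hand": 0.5}, {"x": 0, "y": 0, "z": -4, "yaw": 0, "hand": 0.5}, {"x": -2, "y": 0, "z": -5, "yaw": 0, "hand": 0.4}, {"x": -5.5, "y": 2, "z": -2, "yaw": 0, "hand": 0.3}, {"x": -5.5, "y": 2, "z": 0, "yaw": 0, "hand": 0.2}]'

```text
clock: 14.65
tool_pos: [0.5388, 0.2067, 0.25]
tool_rot: [179.8, -0.2, 51.9]
contact_force: [1.3, -0.8, -0.1]
grip_width: 0.786
grip_force: 0.0
```

Run:
```python
from rig import vision
from h import *
for n in("side","top"): pickle.dump(vision.capture(n),open(f"pics/{n}4.pkl","wb"))
s,t,t4,s4=load("side0"),load("top0"),load("top4"),load("side4")
o=np.zeros((600,800,3),np.uint8)
f=lambda a:cv2.convertScaleAbs(a,alpha=1.0)
A=crop(t,283,150,50,45,8);B=crop(s,330,208,50,35,8);Cc=crop(t4,160,140,66,50,6)
o[:360,:400]=A;o[:280,400:]=B;
E=crop(s4,310,180,100,75,4);o[290:590,400:800]=E
Fm=crop(t4,150,150,66,40,6);o[362:600,:396]=Fm[:238]
cv2.imwrite("pics/c6.png",o)
delta([.6146,-.0297,.25,48.5])
```

```text
t 14.75 [0.5377 0.2042 0.2488] [1.7997e+02 4.0000e-02 5.1610e+01] F [ 0.2 -0.6 -0.7] grip 0.8 0.0 j [ 9. 24. 76. -0. 80. 48.]
tool cm x -13.56 y 20.55 z -0.12 yaw 3.11
```

View pics/c6.png

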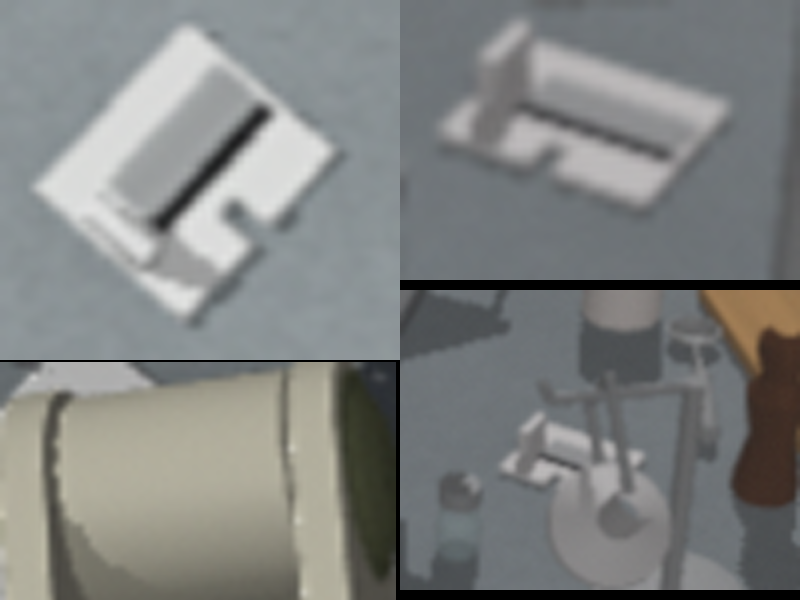

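The guard hangs still on the hook at lower right (610,400). Rib top: top crop ~(130,226), side crop ~(505,39).

Run:
```python
from h import *
s,t=load("side0"),load("top0")
A=lambda x,y:((x+.5)/8-.5+283,(y+.5)/8-.5+150);B=lambda x,y:((x-400+.5)/8-.5+330,(y+.5)/8-.5+208)
print(tri(t,A(130,226),s,B(505,39)),plane(t,A(130,226),.029),plane(s,B(505,39),.029))
c=[plane(t,A(*p),.005) for p in((187,24),(343,152),(188,324),(35,188))]
d=[plane(s,B(*p),.005) for p in((732,103),(645,208),(437,132))]
print(np.round(c,4),np.round(d,4))
f=lambda v:np.degrees(np.arctan2(v[1],v[0]))
print("x ang",f(c[0]-c[1]),f(c[3]-c[2]),f(c[2]-c[1])-90,f(c[3]-c[0])-90,"side",f(d[0]-d[1]),f(d[2]-d[1])-90)
print(np.mean(c,0), [np.linalg.norm(c[i]-c[i-1]) for i in range(4)])
```

```text
(array([ 0.61250193, -0.03236774,  0.03006061]), np.float64(0.0069301939709372935)) [ 0.61618384 -0.03278869  0.029     ] [ 0.60930561 -0.03118396  0.029     ]
[[ 0.7039 -0.0533  0.005 ]
 [ 0.6523 -0.1171  0.005 ]
 [ 0.5811 -0.0559  0.005 ]
 [ 0.6355  0.0066  0.005 ]] [[ 0.6998 -0.0555  0.005 ]
 [ 0.6456 -0.1213  0.005 ]
 [ 0.5765 -0.0581  0.005 ]]
x ang 50.99022655756364 48.96366306938629 49.31111022011504 48.84338838595565 side 50.50410472441729 47.61107364204037
[ 0.64318663 -0.0549071   0.005     ] [np.float64(0.09093974570909658), np.float64(0.08210097440220553), np.float64(0.093844593692376), np.float64(0.0828096022887054)]
```

>>> move_arm --moves '[{"x": -3.5, "y": 5.1, "z": 0, "yaw": 0, "hand": 0.3}, {"x": -3.5, "y": 5.1, "z": 0, "yaw": 0, "hand": 0.3}, {"x": -3.5, "y": 5.1, "z": 0, "yaw": 0, "hand": 0.3}, {"x": -3.4, "y": 5.2, "z": 3, "yaw": 0, "hand": 0.3}, {"x": 0, "y": 0, "z": 5, "yaw": 2.2, "hand": 0.4}, {"x": 0, "y": 0, "z": 5, "yaw": 0, "hand": 0.4}, {"x": 0, "y": 0, "z": 4, "yaw": 0, "hand": 0.4}, {"x": 0, "y": 0, "z": 0, "yaw": 0, "hand": 0.4}]'

```text
clock: 15.75
tool_pos: [0.6113, -0.0219, 0.0785]
tool_rot: [-179.7, 0.1, 49.6]
contact_force: [0.1, -0.9, 0.2]
grip_width: 0.597
grip_force: 0.0
```

Run:
```python
from h import *
delta([.612,-.0318,.014,49.4])
```

```text
t 15.75 [ 0.6113 -0.0219  0.0785] [-1.7973e+02  1.3000e-01  4.9640e+01] F [ 0.1 -0.9  0.2] grip 0.597 0.0 j [-13.  38.  80.   0.  62.  27.]
tool cm x -0.71 y 0.70 z 6.45 yaw 0.24
```

>>> move_arm --moves '[{"x": -0.7, "y": 0.7, "z": 0, "yaw": 0, "hand": 0.4}, {"x": 0, "y": 0, "z": 0, "yaw": 0, "hand": 0.4}]'

```text
clock: 16.0
tool_pos: [0.6141, -0.0335, 0.083]
tool_rot: [179.8, -0.1, 49.6]
contact_force: [0.0, 0.2, 0.5]
grip_width: 0.6
grip_force: 0.0
```

Run:
```python
from h import *
delta([.612,-.0318,.014,49.4])
```

```text
t 16.00 [ 0.6141 -0.0335  0.083 ] [ 1.7981e+02 -9.0000e-02  4.9580e+01] F [0.  0.2 0.5] grip 0.6 0.0 j [-14.  38.  80.  -0.  62.  26.]
tool cm x -0.01 y -0.27 z 6.90 yaw 0.18
```

>>> move_arm --moves '[{"x": 0, "y": -0.2, "z": 3.5, "yaw": 0, "hand": 0.4}, {"x": 0, "y": 0, "z": 2.2, "yaw": 0, "hand": 0.4}, {"x": 0, "y": 0, "z": 1.1, "yaw": 0, "hand": 0.4}, {"x": 0, "y": 0, "z": 0, "yaw": 0, "hand": 0.4}, {"x": 0, "y": 0, "z": 0, "yaw": 0, "hand": 0.6}, {"x": 0, "y": 0, "z": 0, "yaw": 0, "hand": 0.7}, {"x": 0, "y": 0, "z": 0, "yaw": 0, "hand": 1}, {"x": 0, "y": 0, "z": 0, "yaw": 0, "hand": 1}, {"x": 0, "y": 0, "z": 0, "yaw": 0, "hand": 1}, {"x": 0, "y": 0, "z": 0, "yaw": 0, "hand": 1}, {"x": 0, "y": 0, "z": 0, "yaw": 0, "hand": 1}]' --grip_force 10

```text
clock: 17.38
tool_pos: [0.6115, -0.0312, 0.013]
tool_rot: [180.0, -0.0, 49.6]
contact_force: [-0.6, 0.3, 1.8]
grip_width: 0.114
grip_force: 10.0
```

Rib gripped (10 mm). Lifting and carrying to above the pocket.

>>> move_arm --moves '[{"x": 0, "y": 0, "z": -2, "yaw": 0, "hand": 1}, {"x": 0, "y": 0, "z": -4, "yaw": 0, "hand": 1}, {"x": 0, "y": 0, "z": -5, "yaw": 0, "hand": 1}, {"x": 0, "y": 0, "z": -5, "yaw": -2.2, "hand": 1}, {"x": 1.35, "y": -1.75, "z": 0, "yaw": 0, "hand": 1}, {"x": 2.7, "y": -3.6, "z": 0, "yaw": 0, "hand": 1}, {"x": 2.7, "y": -3.6, "z": 0, "yaw": 0, "hand": 1}, {"x": 2.7, "y": -3.6, "z": 0, "yaw": 0, "hand": 1}, {"x": 2.7, "y": -3.6, "z": 0, "yaw": 0, "hand": 1}, {"x": 2.7, "y": -3.6, "z": 0, "yaw": 0, "hand": 1}, {"x": 2.7, "y": -3.6, "z": 0, "yaw": 0, "hand": 1}]' --grip_force 15

```text
clock: 18.75
tool_pos: [0.535, 0.2528, 0.1726]
tool_rot: [-180.0, 0.0, 51.8]
contact_force: [0.1, 0.3, -0.2]
grip_width: 0.111
grip_force: 15.0
```

>>> move_arm --moves '[{"x": 2.7, "y": -3.6, "z": 0, "yaw": 0, "hand": 1}, {"x": 1.3, "y": -1.5, "z": 0, "yaw": 0, "hand": 1}, {"x": 0, "y": 0, "z": 0, "yaw": 0, "hand": 1}, {"x": 0, "y": 0, "z": 0, "yaw": 0, "hand": 1}]'

```text
clock: 19.25
tool_pos: [0.5214, 0.3128, 0.1728]
tool_rot: [180.0, 0.0, 51.8]
contact_force: [0.4, -0.4, -1.1]
grip_width: 0.113
grip_force: 15.0
```

Run:
```python
from rig import vision
from h import *
delta([.5211,.3141,.14,51.8])
for n in("side","top"): pickle.dump(vision.capture(n),open(f"pics/{n}5.pkl","wb"))
s,t=load("side5"),load("top5")
o=np.zeros((600,800,3),np.uint8)
o[:,:400]=crop(t,145,140,66,100,6)[:,:396].copy() if 0 else cv2.resize(crop(t,145,140,66,100,6),(400,600))
o[:,400:]=crop(s,275,90,80,120,5)
cv2.imwrite("pics/c7.png",cv2.convertScaleAbs(o,alpha=1.4))
```

```text
t 19.25 [0.5214 0.3128 0.1728] [1.800e+02 3.000e-02 5.176e+01] F [ 0.4 -0.4 -1.1] grip 0.113 14.996345043182373 j [20. 31. 76. -0. 73. 58.]
tool cm x 0.08 y -0.10 z 3.28 yaw -0.04
```

View pics/c7.png

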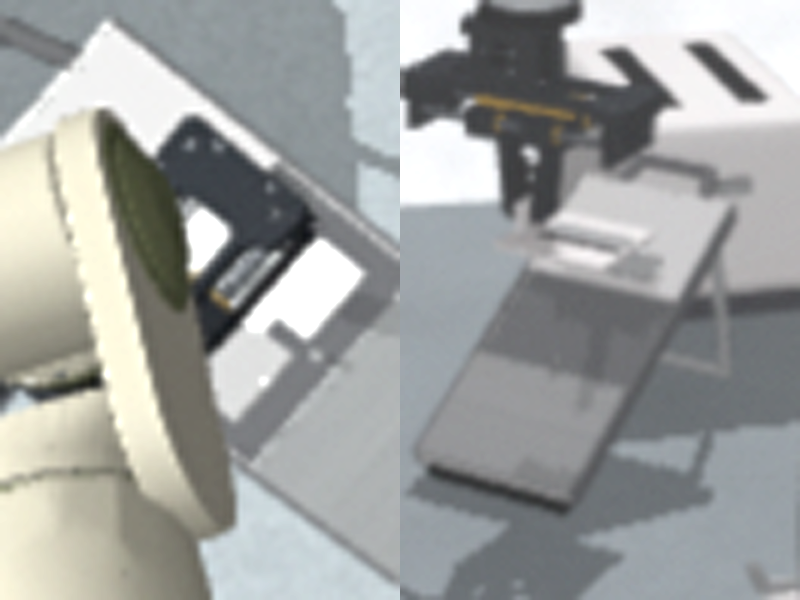

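Top crop: the held insert's -x edge corners are (365,270) and (232,418), the notch mouth is ~(299,345), and the pin shows at (318,355).

Run:
```python
from h import *
t=load("top5")
k=400/66
A=lambda x,y:((x+.5)/k-.5+145,(y+.5)/6-.5+140)
O=np.array([.556,.297]);e=np.radians(51.8);ux=np.array([np.cos(e),np.sin(e)]);uy=np.array([-np.sin(e),np.cos(e)])
def b(p): d=p[:2]-O; return (1e3*np.array([d@ux,d@uy])).round(1)
for n,p,z in(("c-y",(365,270),.165),("c+y",(232,418),.165),("notch",(299,345),.165),("pin tip",(318,355),.0775)): print(n,b(plane(t,A(*p),z)))
tcp=np.array([.5214,.3128]);print("tcp",b(tcp),"expected -x edge u:",b(tcp)[0]-40,"y",b(tcp)[1]-38-46,b(tcp)[1]-38+46)
print("expected pin u",-31*np.cos(np.radians(28))-10*np.sin(np.radians(28)))
```

```text
c-y [-45.  -49.6]
c+y [-43.4  43.4]
notch [-44.7  -2.7]
pin tip [-30.7  -1. ]
tcp [-9. 37.] expected -x edge u: -49.0 y -47.0 45.0
expected pin u -32.06609100648565
```

>>> move_arm --moves '[{"x": -0.2, "y": -0.15, "z": 2, "yaw": 0, "hand": 1}, {"x": 0, "y": 0, "z": 2.5, "yaw": 0, "hand": 1}, {"x": 0, "y": 0, "z": 1, "yaw": 0, "hand": 1}, {"x": 0, "y": 0, "z": 0, "yaw": 0, "hand": 1}]' --grip_force 8

```text
clock: 19.85
tool_pos: [0.5187, 0.3129, 0.1178]
tool_rot: [-180.0, 0.0, 51.8]
contact_force: [0.7, 0.6, 0.3]
grip_width: 0.115
grip_force: 8.0
```

>>> move_arm --moves '[{"x": 0, "y": 0, "z": 0.3, "yaw": 0, "hand": 1}, {"x": 0, "y": 0, "z": 0.3, "yaw": 0, "hand": 1}, {"x": 0, "y": 0, "z": 0.3, "yaw": 0, "hand": 1}, {"x": 0, "y": 0, "z": 0, "yaw": 0, "hand": 1}]'

```text
clock: 20.35
tool_pos: [0.5185, 0.3128, 0.1092]
tool_rot: [180.0, 0.1, 51.8]
contact_force: [-2.2, -3.8, 0.2]
grip_width: 0.114
grip_force: 8.0
```

Run:
```python
from rig import vision
from h import *
delta([.52,.312,.0935,51.8])
for n in("side","top"): pickle.dump(vision.capture(n),open(f"pics/{n}6.pkl","wb"))
s,t=load("side6"),load("top6")
o=np.zeros((600,800,3),np.uint8)
o[:,:400]=cv2.resize(crop(t,145,140,66,100,6),(400,600))
o[:,400:]=crop(s,275,90,80,120,5)
cv2.imwrite("pics/c8.png",cv2.convertScaleAbs(o,alpha=1.4))
```

```text
t 20.35 [0.5185 0.3128 0.1092] [1.7998e+02 7.0000e-02 5.1820e+01] F [-2.2 -3.8  0.2] grip 0.114 7.999080305123126 j [20. 35. 80. -0. 65. 58.]
tool cm x 0.03 y 0.17 z 1.57 yaw 0.02
```

View pics/c8.png

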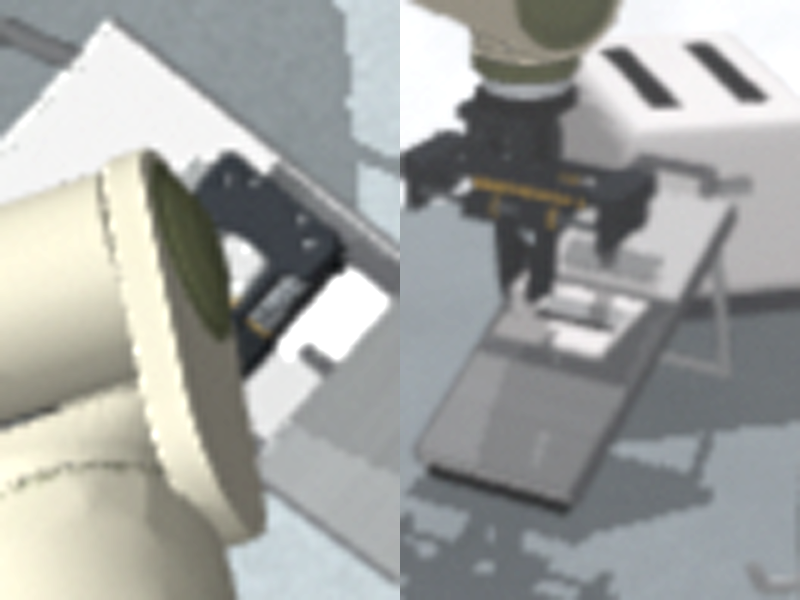

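Contact has begun and the insert is tilting in the grip, with its notch pointing at the pin. I'll continue down with a slight downhill drift.

>>> move_arm --moves '[{"x": -0.1, "y": 0, "z": 0.3, "yaw": 0, "hand": 1}, {"x": -0.1, "y": 0, "z": 0.3, "yaw": 0, "hand": 1}, {"x": -0.05, "y": 0, "z": 0.3, "yaw": 0, "hand": 1}, {"x": 0, "y": 0, "z": 0, "yaw": 0, "hand": 1}]' --grip_force 6

```text
clock: 20.95
tool_pos: [0.5169, 0.3115, 0.0996]
tool_rot: [-180.0, 0.0, 51.8]
contact_force: [0.1, 0.3, -1.3]
grip_width: 0.117
grip_force: 6.0
```

>>> move_arm --moves '[{"x": 0, "y": 0, "z": 0.2, "yaw": 0, "hand": 1}, {"x": 0, "y": 0, "z": 0.2, "yaw": 0, "hand": 1}, {"x": 0, "y": 0, "z": 0, "yaw": 0, "hand": 1}]'

```text
clock: 21.32
tool_pos: [0.5169, 0.3115, 0.0957]
tool_rot: [-180.0, 0.0, 51.8]
contact_force: [0.3, -0.0, -1.2]
grip_width: 0.109
grip_force: 6.0
```

>>> move_arm --moves '[{"x": 0, "y": 0, "z": 0.15, "yaw": 0, "hand": 1}, {"x": 0, "y": 0, "z": 0.15, "yaw": 0, "hand": 1}, {"x": 0, "y": 0, "z": 0, "yaw": 0, "hand": 1}]'

```text
clock: 21.7
tool_pos: [0.5173, 0.3118, 0.094]
tool_rot: [180.0, -0.1, 51.8]
contact_force: [-3.2, -0.2, 6.9]
grip_width: 0.111
grip_force: 6.0
```

```bash
cat > ins.py <<'E'
import sys
from h import *
from rig import vision
R_=np.load("bed.npy")
def white(c,box,thr):
    x,y,w,h=box; g=cv2.cvtColor(c["color"],cv2.COLOR_RGB2GRAY)[y:y+h,x:x+w]
    k=4; G=cv2.resize(g,None,fx=k,fy=k,interpolation=cv2.INTER_CUBIC)
    m=(G>thr).astype(np.uint8); cs=cv2.findContours(m,0,2)[0]; out=[]
    for q in cs:
        a=cv2.contourArea(q)/k/k
        if a>25:
            p=cv2.approxPolyDP(q,5,True)[:,0]; out.append((a,(p+.5)/k-.5+[x,y]))
    return out,g
E
python3 - <<'E'
from ins import *
for n in("side","top"): pickle.dump(vision.capture(n),open(f"pics/{n}7.pkl","wb"))
s,t=load("side7"),load("top7")
delta([.5169,.3115,.0935,51.8])
np.set_printoptions(precision=1,suppress=True,linewidth=200)
O=np.array([.556,.297,.0845])
from bed import bedR
R=bedR(51.8)
def pr(c,b): return proj(c,O+R@(np.array(b)/1e3)).round(1)
for n,b in(("c-x-y",(-40,-46,5)),("c+x-y",(40,-46,5)),("c-x+y",(-40,46,5)),("notch",(-22,0,5)),("mouth",(-40,0,5))): print(n,"top",pr(t,b),"side",pr(s,b))
for nm,c,box in(("top",t,(170,170,60,50)),("side",s,(290,125,60,60))):
    for thr in(135,):
        o,g=white(c,box,thr); print(nm,thr,np.percentile(g,[5,25,50,75,95]))
        for a,p in o: print(round(a),p.tolist() if 0 else p.round(1).tolist())
E
```

```text
t 21.80 [0.5173 0.3118 0.094 ] [ 1.7997e+02 -8.0000e-02  5.1830e+01] F [-3.2  0.2  7.8] grip 0.117 6.000847883988172 j [20. 36. 81.  0. 63. 58.]
tool cm x -0.05 y -0.01 z 0.05 yaw 0.03
c-x-y top [209.1 189.2] side [316.6 165.3]
c+x-y top [188.4 172.5] side [325.5 149.5]
c-x+y top [189.1 212.4] side [295.5 160. ]
notch top [194.5 197.1] side [308.  159.1]
mouth top [199.2 200.8] side [305.9 162.6]
top 135 [ 46.  78. 112. 128. 175.]
190 [[204.9, 186.1], [200.1, 186.9], [192.1, 195.9], [191.9, 199.9], [187.1, 205.1], [188.9, 212.6], [197.1, 202.9], [194.4, 197.4], [196.4, 196.6], [200.6, 199.4], [208.4, 189.1]]
133 [[203.9, 169.6], [204.1, 174.1], [213.6, 182.1], [221.6, 173.9], [212.1, 169.6]]
236 [[169.6, 169.6], [170.1, 209.6], [174.1, 219.4], [181.1, 219.4]]
side 135 [ 47.  78.  96. 114. 140.]
175 [[327.6, 127.1], [323.4, 139.9], [327.4, 141.1], [326.1, 147.4], [328.9, 148.6], [339.4, 130.1]]
```

The insert's measured corners and notch match the seated prediction to within half a pixel, and the force now shows floor contact. Releasing it.

>>> move_arm --moves '[{"x": 0, "y": 0, "z": 0, "yaw": 0, "hand": 0.8}, {"x": 0, "y": 0, "z": 0, "yaw": 0, "hand": 0.7}, {"x": 0, "y": 0, "z": 0, "yaw": 0, "hand": 0.65}, {"x": 0, "y": 0, "z": 0, "yaw": 0, "hand": 0.65}, {"x": 0, "y": 0, "z": -3, "yaw": 0, "hand": 0.65}, {"x": 0, "y": 0, "z": -5, "yaw": 0, "hand": 0.5}, {"x": -5, "y": -2, "z": -4, "yaw": 0, "hand": 0.5}, {"x": -6, "y": -4, "z": 0, "yaw": 0, "hand": 0.5}, {"x": -6, "y": -4, "z": 0, "yaw": 0, "hand": 0.5}, {"x": 0, "y": 0, "z": 0, "yaw": 0, "hand": 0.5}]'

```text
clock: 23.05
tool_pos: [0.3514, 0.2466, 0.2101]
tool_rot: [-180.0, 0.1, 51.9]
contact_force: [1.2, -1.2, 0.7]
grip_width: 0.497
grip_force: 0.0
```

```bash
cat > chk.py <<'E'
from ins import *
from bed import bedR
import sys
k=sys.argv[1]
for n in("side","top"): pickle.dump(vision.capture(n),open(f"pics/{n}{k}.pkl","wb"))
s,t=load("side"+k),load("top"+k)
delta([.5851,.3344,.136,51.8])
O=np.array([.556,.297,.0845]);R=bedR(51.8)
def pr(c,b): return proj(c,O+R@(np.array(b)/1e3)).round(1).tolist()
for n,b in(("c-x-y",(-40,-46,5)),("c+x-y",(40,-46,5)),("c-x+y",(-40,46,5)),("c+x+y",(40,46,5)),("notch",(-22,0,5)),("mouth",(-40,0,5)),("rib",(0,38,29)),("bar open front",(56,0,11.5)),("bar locked front",(30,0,11.5))): print(n,"top",pr(t,b),"side",pr(s,b))
for nm,c,box in(("top",t,(150,150,80,80)),("side",s,(285,120,70,60))):
    for thr in(145,):
        o,g=white(c,box,thr)
        for a,p in o: print(nm,thr,round(a),p.round(1).tolist())
E
python3 chk.py 8
```

```text
t 23.15 [0.3554 0.2476 0.2109] [179.93  -0.1   51.83] F [ 0.5  0.6 -0.2] grip 0.499 0.0 j [ 19.   8. 103.  -0.  69.  57.]
tool cm x 21.02 y 12.69 z 7.49 yaw 0.03
c-x-y top [209.1, 189.2] side [316.6, 165.3]
c+x-y top [188.4, 172.5] side [325.5, 149.5]
c-x+y top [189.1, 212.4] side [295.5, 160.0]
c+x+y top [167.8, 196.1] side [304.7, 144.7]
notch top [194.5, 197.1] side [308.0, 159.1]
mouth top [199.2, 200.8] side [305.9, 162.6]
rib top [181.3, 203.7] side [300.4, 148.6]
bar open front top [174.1, 181.2] side [316.4, 142.9]
bar locked front top [181.1, 186.7] side [313.5, 147.9]
top 145 811 [[149.6, 197.4], [149.6, 203.1], [151.1, 203.6], [149.6, 204.4], [149.6, 229.4], [175.4, 229.4], [182.9, 226.9], [187.9, 229.4], [186.9, 227.1], [189.9, 223.1], [156.9, 198.1]]
top 145 759 [[188.4, 173.9], [168.9, 196.6], [189.4, 212.4], [197.4, 203.1], [193.6, 199.1], [196.4, 196.4], [200.6, 199.1], [208.1, 189.4]]
top 145 101 [[204.6, 168.4], [205.1, 174.6], [213.6, 181.6], [221.1, 173.9], [211.1, 170.4], [214.4, 173.9], [211.9, 177.4], [208.9, 169.1]]
top 145 74 [[203.6, 161.6], [226.4, 171.9], 
[... 474 characters left out ...]
], [220.1, 156.1], [223.6, 158.6], [227.1, 157.1], [229.4, 160.4], [228.9, 156.4], [222.1, 157.4], [229.4, 149.6], [224.9, 149.6], [221.6, 152.1], [220.6, 149.6], [213.9, 149.6], [213.6, 151.1], [213.1, 149.6]]
top 145 1024 [[170.6, 149.6], [156.9, 149.6], [149.6, 157.4], [149.6, 190.1], [161.1, 198.6], [175.4, 182.6], [165.4, 190.9], [158.9, 187.1], [173.1, 169.4], [177.4, 165.9], [183.9, 170.9], [176.4, 181.1], [190.1, 166.1]]
side 145 281 [[312.1, 125.9], [302.9, 141.6], [304.9, 141.9], [307.1, 136.4], [318.1, 133.9], [319.6, 137.6], [327.9, 139.1], [328.6, 147.9], [329.4, 143.6], [330.6, 144.6], [338.4, 131.1]]
side 145 193 [[284.6, 119.6], [284.6, 130.1], [304.1, 128.9], [303.4, 119.6]]
```

Run:
```python
from ins import *
s=load("side8")
for thr in(105,115,125):
    for a,p in white(s,(292,140,40,32),thr)[0]: print(thr,round(a),p.round(1).tolist())
```

```text
105 516 [[323.6, 150.6], [305.1, 145.1], [299.4, 146.1], [296.4, 151.1], [297.6, 154.4], [293.9, 160.9], [291.6, 161.1], [291.6, 171.4], [293.9, 170.1], [296.1, 161.9], [300.6, 163.6], [298.9, 171.4], [308.9, 171.4], [310.1, 165.9], [315.4, 166.1]]
105 255 [[291.6, 139.6], [291.6, 153.9], [299.4, 142.4], [328.4, 149.6], [331.4, 147.6], [331.4, 139.6], [319.1, 139.6], [318.4, 144.4], [313.9, 143.6], [312.4, 139.6]]
115 359 [[299.6, 146.4], [296.9, 152.6], [301.6, 148.4], [302.4, 150.9], [294.4, 160.9], [302.6, 163.1], [306.1, 159.6], [307.1, 164.4], [315.1, 165.6], [322.9, 150.4], [305.4, 145.6]]
115 110 [[301.1, 143.1], [327.6, 149.1], [331.4, 146.9], [331.4, 139.6], [320.1, 139.6], [326.4, 141.9], [323.6, 146.4], [308.4, 142.9], [307.9, 139.6], [301.4, 139.6]]
115 52 [[300.1, 139.6], [291.6, 139.6], [291.6, 151.9]]
125 89 [[294.9, 159.4], [295.1, 160.9], [298.1, 159.9], [302.9, 162.4], [305.9, 159.1], [307.6, 160.4], [306.9, 163.6], [314.1, 164.9], [317.4, 161.1], [299.1, 157.1], [298.1, 155.4]]
125 63 [[302.4, 147.4], [301.6, 153.4], [306.1, 149.9], [314.4, 150.6], [320.9, 154.6], [322.4, 151.4], [304.9, 145.9]]
125 50 [[321.9, 139.6], [327.1, 141.6], [324.1, 147.1], [329.4, 148.9], [331.4, 146.4], [331.4, 139.6]]
```

The side view agrees: no corner sits above the prediction, so the insert is flat in the pocket. Back to the tab.

>>> move_arm --moves '[{"x": 5.2, "y": 3.2, "z": 0, "yaw": 0, "hand": 0.5}, {"x": 5.2, "y": 3.2, "z": 0, "yaw": 0, "hand": 0.5}, {"x": 5.3, "y": 3.2, "z": 0, "yaw": 0, "hand": 0.5}, {"x": 5.3, "y": 3.1, "z": 0, "yaw": 0, "hand": 0.5}, {"x": 0, "y": 0, "z": 0, "yaw": 0, "hand": 0.5}]'

```text
clock: 23.78
tool_pos: [0.5882, 0.3346, 0.206]
tool_rot: [-179.9, 0.1, 51.8]
contact_force: [-1.0, -0.3, -0.2]
grip_width: 0.503
grip_force: 0.0
```

Run:
```python
from h import *
delta([.5851,.3344,.136,51.8])
```

```text
t 23.77 [0.5882 0.3346 0.206 ] [-1.7994e+02  1.1000e-01  5.1770e+01] F [-1.  -0.3 -0.2] grip 0.503 0.0 j [20. 39. 58. -0. 83. 58.]
tool cm x -0.21 y -0.23 z 7.00 yaw -0.03
```

>>> move_arm --moves '[{"x": -0.1, "y": -0.1, "z": 3, "yaw": 0, "hand": 0.5}, {"x": 0, "y": 0, "z": 3, "yaw": 0, "hand": 0.5}, {"x": 0, "y": 0, "z": 0.9, "yaw": 0, "hand": 0.5}, {"x": 0, "y": 0, "z": 0, "yaw": 0, "hand": 0.5}, {"x": 0, "y": 0, "z": 0, "yaw": 0, "hand": 1}, {"x": 0, "y": 0, "z": 0, "yaw": 0, "hand": 1}, {"x": 0, "y": 0, "z": 0, "yaw": 0, "hand": 1}, {"x": 0, "y": 0, "z": 0, "yaw": 0, "hand": 1}, {"x": 0, "y": 0, "z": 0, "yaw": 0, "hand": 1}, {"x": 0, "y": 0, "z": 0, "yaw": 0, "hand": 1}]' --grip_force 20

```text
clock: 25.02
tool_pos: [0.5839, 0.3333, 0.1417]
tool_rot: [179.9, -0.1, 51.8]
contact_force: [4.8, -2.7, 0.4]
grip_width: 0.133
grip_force: 20.0
```

>>> move_arm --moves '[{"x": 0, "y": 0, "z": 0, "yaw": 0, "hand": 0.8}, {"x": 0, "y": 0, "z": 0.5, "yaw": 0, "hand": 0.75}, {"x": 0, "y": 0, "z": 0, "yaw": 0, "hand": 1}, {"x": 0, "y": 0, "z": 0, "yaw": 0, "hand": 1}, {"x": 0, "y": 0, "z": 0, "yaw": 0, "hand": 1}, {"x": 0, "y": 0, "z": 0, "yaw": 0, "hand": 1}]'

```text
clock: 25.78
tool_pos: [0.5837, 0.333, 0.1355]
tool_rot: [179.9, 0.0, 51.8]
contact_force: [5.7, -2.8, -4.8]
grip_width: 0.136
grip_force: 20.0
```

>>> move_arm --moves '[{"x": -0.4, "y": 0, "z": 0.21, "yaw": 0, "hand": 1}, {"x": -0.4, "y": 0, "z": 0.21, "yaw": 0, "hand": 1}, {"x": -0.4, "y": 0, "z": 0.21, "yaw": 0, "hand": 1}, {"x": -0.4, "y": 0, "z": 0.21, "yaw": 0, "hand": 1}, {"x": -0.4, "y": 0, "z": 0.21, "yaw": 0, "hand": 1}, {"x": 0, "y": 0, "z": 0, "yaw": 0, "hand": 1}]'

```text
clock: 26.52
tool_pos: [0.5714, 0.3173, 0.1249]
tool_rot: [179.9, -0.0, 51.8]
contact_force: [7.0, -2.1, -6.1]
grip_width: 0.134
grip_force: 20.0
```

>>> move_arm --moves '[{"x": -0.2, "y": 0, "z": 0.1, "yaw": 0, "hand": 1}, {"x": -0.2, "y": 0, "z": 0.1, "yaw": 0, "hand": 1}, {"x": -0.1, "y": 0, "z": 0.05, "yaw": 0, "hand": 1}, {"x": 0, "y": 0, "z": 0, "yaw": 0, "hand": 1}]'

```text
clock: 27.02
tool_pos: [0.5694, 0.3148, 0.1234]
tool_rot: [179.8, -0.3, 51.8]
contact_force: [11.3, 4.5, -5.6]
grip_width: 0.137
grip_force: 20.0
```

The tab travelled 26.2 mm and met the end stop, so it's locked. Releasing and retreating.

>>> move_arm --moves '[{"x": 0.1, "y": 0, "z": 0, "yaw": 0, "hand": 0.7}, {"x": 0, "y": 0, "z": 0, "yaw": 0, "hand": 0.6}, {"x": 0, "y": 0, "z": 0, "yaw": 0, "hand": 0.5}, {"x": 0, "y": 0, "z": 0, "yaw": 0, "hand": 0.5}, {"x": 0, "y": 0, "z": -4, "yaw": 0, "hand": 0.5}, {"x": 0, "y": 0, "z": -5, "yaw": 0, "hand": 0.5}, {"x": -5, "y": 0, "z": -3, "yaw": 0, "hand": 0.5}, {"x": -6, "y": 0, "z": 0, "yaw": 0, "hand": 0.5}, {"x": -6, "y": 0, "z": 0, "yaw": 0, "hand": 0.5}, {"x": -6, "y": 0, "z": 0, "yaw": 0, "hand": 0.5}, {"x": 0, "y": 0, "z": 0, "yaw": 0, "hand": 0.5}]'

```text
clock: 28.4
tool_pos: [0.4243, 0.1325, 0.2436]
tool_rot: [180.0, 0.0, 51.7]
contact_force: [0.1, 0.3, -0.2]
grip_width: 0.501
grip_force: 0.0
```

```bash
python3 chk.py 9 | grep -v -E "^side 145|1024|811| 206| 74 | 101 "
python3 - <<'E'
from ins import *
s,s4=load("side9"),load("side4")
for thr in(115,):
    for a,p in white(s,(292,138,42,32),thr)[0]: print("side",round(a),p.round(1).tolist())
# guard still hung: compare region with earlier picture
P=proj(s,(.605,-.24,.13)).astype(int); x,y=P; d=cv2.absdiff(s["color"][y-45:y+35,x-35:x+35],s4["color"][y-45:y+35,x-35:x+35]); print("guard diff",d.mean())
E
```

```text
t 28.50 [0.4265 0.1342 0.2438] [179.94  -0.07  51.78] F [0.7 0.3 0.7] grip 0.499 0.0 j [ 2.  8. 98.  0. 74. 41.]
tool cm x 25.54 y 0.07 z 10.78 yaw -0.02
c-x-y top [209.1, 189.2] side [316.6, 165.3]
c+x-y top [188.4, 172.5] side [325.5, 149.5]
c-x+y top [189.1, 212.4] side [295.5, 160.0]
c+x+y top [167.8, 196.1] side [304.7, 144.7]
notch top [194.5, 197.1] side [308.0, 159.1]
mouth top [199.2, 200.8] side [305.9, 162.6]
rib top [181.3, 203.7] side [300.4, 148.6]
bar open front top [174.1, 181.2] side [316.4, 142.9]
bar locked front top [181.1, 186.7] side [313.5, 147.9]
top 145 710 [[149.6, 197.4], [149.6, 203.4], [151.1, 203.6], [149.6, 204.4], [149.6, 229.4], [175.6, 229.4], [176.1, 227.4], [178.1, 229.4], [178.1, 214.4], [156.6, 197.9]]
top 145 151 [[208.1, 189.1], [196.4, 180.1], [201.4, 185.1], [187.4, 202.4], [197.4, 203.1], [193.6, 199.1], [196.4, 196.4], [200.6, 199.1]]
top 145 98 [[204.4, 170.1], [206.1, 175.9], [213.6, 181.6], [221.1, 173.9], [217.6, 172.1], [214.9, 173.4], [214.6, 171.4], [211.4, 170.4], [213.6, 173.4], [212.4, 177.6], [208.9, 169.1], [205.1, 168.1]]
top 1
[... 463 characters left out ...]
.6], [206.1, 152.1], [203.4, 153.1]]
top 145 1249 [[170.6, 149.6], [156.9, 149.6], [149.6, 157.4], [149.6, 190.1], [161.1, 198.6], [183.6, 171.4], [190.1, 166.1]]
side 193 [[299.6, 146.4], [296.6, 152.1], [298.1, 153.1], [301.4, 148.4], [302.4, 151.4], [299.4, 155.6], [297.1, 155.6], [294.4, 160.9], [302.6, 163.1], [306.1, 159.6], [306.9, 164.1], [314.9, 165.9], [319.4, 157.4], [315.9, 160.4], [303.1, 157.1], [301.4, 154.6], [305.9, 149.6], [320.9, 153.9], [322.9, 150.9]]
side 223 [[300.6, 141.9], [305.4, 143.6], [313.9, 140.1], [317.1, 144.9], [329.6, 149.1], [333.4, 143.4], [333.4, 137.6], [303.1, 137.6]]
side 67 [[300.9, 137.6], [291.6, 137.6], [292.6, 150.4]]
guard diff 5.024880952380952
```

```bash
python3 -c "
from rig import workorder
print(workorder.close_job())"
```

```text
the job is handed in; nothing more can be done
None
```

I handed the job in at 28.5 s; no verdict came back. The guard is on the hook, the straight insert lies flat in the pocket with its notch over the pin, and the lock bar is slid down to its stop. I ran out of picture views before releasing the insert, so I checked the final insert and lock positions from measured image outlines and forces, not by eye.

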